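# Open the guard gate of a desktop printer

### The job

Open the guard gate in front of the printer bed: press the orange thumb lever down until the latch bar is lifted clear of its keeper, then, keeping it lifted, swing the gate towards the robot until it stands wide open, at least 65 degrees. Feel for the clear height and work gently, never forcing the bar against the keeper; let go so that the bar drops back down, and leave the spool, the bottle and the blue bracket where they are.

Things in the scene. Friction and masses are not known exactly. Their poses are not given: they have to be found in the camera images.
- fence: Fixed printer base with a glass bed and a low guard, 360 x 460 mm. Origin on the table, below the middle of the gate line. Own x points inwards to the bed, -x is the outside where the gate swings, y runs along the gate line towards the hinge. Its place and yaw differ each time. Hinge post at own y = 185 mm, 167 mm tall; latch post at y = -186 mm.
- gate_hinge (a point): Point on the gate's vertical hinge axis, at own x = 0, y = +165 mm of the fence, 160 mm above the table.
- gate (a joint): Gate angle in rad: 0 shut (gate along the fence's y line), grows as the free end swings to the fence's -x side, clockwise seen from above; stop at 1.75. Aluminium frame gate with a clear panel, 320 mm wide, 18 mm thick, top rail 133 mm above the table. It stays where it is left (0.12 N m friction).
- latch_bar (a joint): Latch angle in rad: 0 with the bar level and down, its rest by its own weight; grows as the thumb plate sinks and the bar's nose rises; stop at 0.34. Pivot on the gate 250 mm from the hinge axis, 160 mm above the table, axis square to the gate. The nose is 100 mm from it on the free-end side, the thumb plate 85 mm from it on the hinge side. Holding the bar up takes 2 to 4 N down on the plate.
- thumb_plate (a point): Centre of the orange thumb plate's top face, hidden under the fin; 166 mm above the table with the bar down, 165 mm from the hinge axis; moves with the latch. The plate is 36 mm along the gate, 56 mm across it, 6 mm thick. It sinks 0.85 mm for each mm the nose rises, and has room below for the full travel.
- thumb_fin (a point): Middle of the top edge of the upright orange fin on the thumb plate, 22 mm above the plate's top. The fin is 30 mm long along the gate, 10 mm thick across it. It can be straddled or pinched from above by fingers that close across the gate, their tips bearing on the plate on both sides.
- bar_nose (a point): Centre of the bar's round steel nose (16 mm in diameter, 16 mm wide across the gate), 160 mm above the table with the bar down; it moves with the latch.
- keeper: Fixed blue bracket on the latch post, with the yellow C-shaped keeper that it carries, open to the outside (-x). Origin at the resting nose's centre. A front lip bars the nose's way out, and a roof lies above the nose. To come out the nose must rise until its underside is above the lip, then move about 35 mm outwards. A force over 20 N on the keeper, from bar or robot, damages it.
- keeper_mouth (a point): Same point as the keeper's origin: the nose's rest. The yellow keeper sits in a slot at an unmeasured height, different each time: the lip's top is 5 to 23 mm above the resting nose's underside, and the roof stops the nose 3 mm higher than needed to clear it (after 8 to 26 mm of rise). A nose that meets the roof, felt as a sharp rise of force at the plate, is clear of the lip.
- spool: Loose red and black filament spool lying flat, 96 mm in diameter, 50 mm tall, outside the fence beside the hinge post; origin under its centre. Leave alone.
- bottle: Loose white bottle with a red cap, 56 mm in diameter, 150 mm tall, beside the latch post; origin under its centre. Leave alone.
- bracket: Loose blue printed angle bracket, 60 x 40 x 41 mm, on the printer's bed; origin under its base. Leave alone.

How it is judged:
By the outcome, as a careful person would: the job done as asked, in the order asked, and still so for the second after the job is handed in, with the robot touching nothing.
It also fails if it takes over 64 s, if anything falls off the work surface, if the arm or the gripper's body presses on something with over 40 N, if the wrist force passes 120 N, or if a joint passes its speed limit or range.

### The arm

A 6-joint arm with a two-finger parallel gripper is mounted at the origin on the work surface. World frame = base frame: x ahead of the robot, y to its left, z up, the work surface at z = 0. Lengths are in m, angles in rad, forces in N, time in s.
With the tool pointing down it reaches from about 0.325 to 1 m from the base axis. Payload 5.1 kg.
Tool frame: the origin (TCP) lies at the very end of the fingers, on their centre line; the grasp point (between the pads) lies 19 mm behind it (ctrl.grasp_offset is the distance from the TCP to the grasp point, in m); x points along the fingers, z is the direction in which the jaws open and shut, and the axes are right-handed (so a half turn about x gives the same grasp; the last joint's range is limited). The gripper opens to 85 mm and grips with 20 to 120 N. Pads are 22 mm wide; open, the fingers measure 114 mm over their backs; the gripper's body (76 mm by 85 mm) begins 54 mm behind the grasp point. The pads swing forward as they close: fully open they stand 13 mm farther back than shut.
Start: joints at [-1.323, 0.124, 1.65, -0, 1.367, -0.083], TCP at [0.211, -0.615, 0.231] pointing down, gripper open.
Joint ranges: [-2.61, 2.61], [-1.02, 2.33], [0.03, 2.71], [-1.35, 4.49], [0.32, 2.68], [-2.91, 2.91]. Speed limits (rad/s): [2.57, 2.57, 3.14, 3.14, 3.14, 3.14].

### API

Orientations are given as [roll, pitch, yaw] about the fixed x, y, z axes, in that order (R = Rz(yaw) Ry(pitch) Rx(roll)).
In Python, from plant import ctrl gives the robot as it stands.
- The arm moves only by the tool servo_tool, never from a script. Its argument "series" is a list of rows, each a list of 7 numbers: the turn, a rotation vector about the world's x, y, z in degrees, then the shift along the world's x, y, z in cm, then the closure, from -1 (fully open) to 1 (shut). In form: [[ax, ay, az, dx, dy, dz, jaw], ...]. A call has 1 to 12 rows; each row is the pose to reach, as a shift and turn from the pose commanded when the call began; what a row does not reach only later rows make up. A row lasts 1/12 s, in which the tool goes at most 41.7 mm and 7.16 degrees, less where a joint would pass 70% of its speed; a pose out of reach is approached as far as the arm can. A call with a gripper value outside its range is refused whole. The fingers move at their own pace and stop on an object; the grip force is fixed at half the most. Time passes only in rows, so rows that repeat a pose let the fingers close. It gives the time, the measured TCP pose, the force and the opening at its end, in the units of the state.
- ctrl.get_obs(): the state, without advancing time (a new reading comes with each control period).
- ctrl.grab_frame(name): name is "side" or "top" or "wrist"; returns the picture (480x640x3 uint8, red, green, blue); there is no depth.
- ctrl.camera_params(name): a dict with "intrinsics" (3x3 intrinsics, pixels), "R" (3x3) and "t" (3): a world point X has camera coordinates R X + t. Camera axes: x right, y down, z forward; pixel columns grow to the right and rows downward; lengths in m; the calibration is good to about 2 mm. A picture is of the moment at which its call begins: read the wrist's pose just before it. camera_params takes no time and is no camera call; for the wrist camera it gives the pose at the moment of the call.
- ctrl.sign_off(): hands the job in, once; it reports no verdict.
The state is a dict: "t": time; "joint_pos": joint angles; "dq": joint speeds; "joint_torque": joint torques, N m; "eef_pos": TCP position; "tcp_rot": TCP orientation; "wrist_force": force on the tool from outside, world axes, zero at the start; "torque": the same for the moment, N m; "opening": opening from 0.0 (shut) to 1.0 (fully open).
Only numpy, scipy, OpenCV 4.12 (cv2) and the standard library are available. Lean on these libraries where they do the work, as an engineer would, in place of code of your own. Each camera call takes 0.05 s, during which the arm holds its last target.

## Working session

There is one attempt and no reset: what is moved stays moved. The work goes in short steps, Python scripts to look and compute and a tool call to move; the robot and the scene stay as the last step left them, time stands still between calls to the robot, and variables do not carry over. Pictures are saved under pics/ and viewed, and the job is handed in when it is done.

Besides the shell and the picture viewer there is one more tool, called after "Call:" as a command line: name --pt "numbers of a row" for each row, then --argument value for the rest. servo_tool: Moves the arm, as the interface text tells. Its arguments: {"type":"object","properties":{"series":{"type":"array"}},"required":["series"]}

```bash
mkdir -p pics; ls; cat > h.py <<'E'
import numpy as np,cv2
from plant import ctrl
def snap(n,f):
    im=ctrl.grab_frame(n); cv2.imwrite(f'pics/{f}.png',cv2.cvtColor(im,cv2.COLOR_RGB2BGR)); return im
def ray(n,u,v,P=None):
    P=P or ctrl.camera_params(n); K,R,t=[np.array(P[k]) for k in('intrinsics','R','t')]
    d=R.T@np.linalg.solve(K,[u,v,1]); return -R.T@t,d/np.linalg.norm(d)
def onz(n,u,v,z):
    c,d=ray(n,u,v); return c+d*(z-c[2])/d[2]
def proj(n,X):
    P=ctrl.camera_params(n); K,R,t=[np.array(P[k]) for k in('intrinsics','R','t')]
    p=K@(R@np.array(X)+t); return p[:2]/p[2]
E
python3 - <<'E'
from h import *
print(ctrl.get_obs())
for n in('top','side','wrist'):
    snap(n,n+'0'); c,d=ray(n,320,240); print(n,c,d)
E
```

```text
pics
{'t': 0.0, 'joint_pos': array([-1.32258948e+00,  1.24512448e-01,  1.65169990e+00,  7.94387352e-06,
        1.36751679e+00, -8.25931505e-02]), 'dq': array([ 2.00842732e-04,  6.01785465e-04,  1.41217074e-03, -9.57313404e-04,
        2.26512272e-05,  1.55761828e-03]), 'joint_torque': array([-9.29949128e-04, -4.23614252e+01, -3.65448081e+01, -1.49594025e-04,
        6.89992725e-03,  1.56844607e-06]), 'eef_pos': array([ 0.2109441 , -0.6141565 ,  0.23003297]), 'tcp_rot': array([3.05535949, 1.56865983, 1.81536155]), 'wrist_force': array([0.92145923, 0.28480739, 0.21464556]), 'torque': array([ 0.03181753,  0.00999808, -0.03212349]), 'opening': 0.9993639364198734}
top [0.46851136 0.00104281 0.92201946] [ 0.18280779 -0.0175942  -0.98299123]
side [0.44639095 0.87563643 1.00755063] [ 0.1092988  -0.69569616 -0.70997227]
wrist [ 0.285766   -0.58896784  0.37389538] [-0.29100716 -0.09277545 -0.95221192]
```

View pics/top0.png

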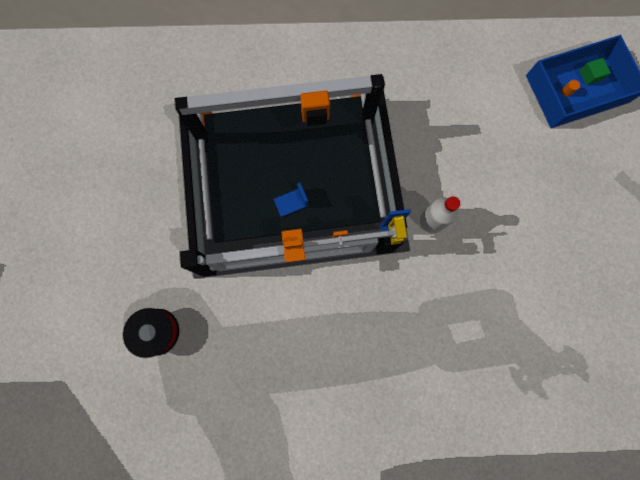

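View pics/side0.png

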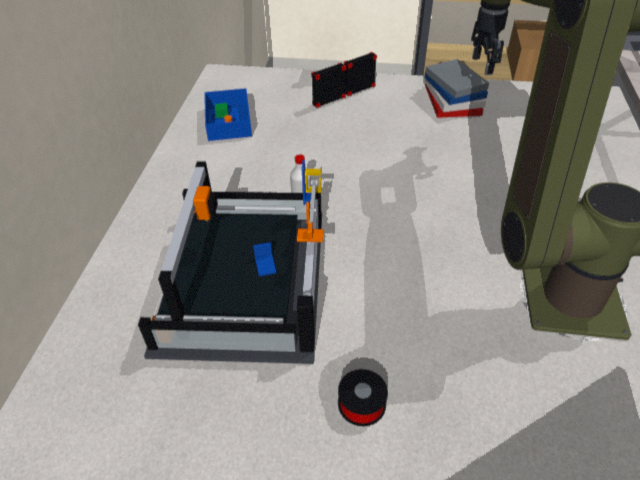

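```bash
python3 - <<'E'
import cv2,numpy as np
for n in('top','side'):
    im=cv2.imread(f'pics/{n}0.png'); h=cv2.cvtColor(im,cv2.COLOR_BGR2HSV)
    for nm,lo,hi in(('orange',(8,150,120),(18,255,255)),('yellow',(22,130,120),(34,255,255)),('red',(0,150,80),(6,255,255)),('blue',(100,120,60),(130,255,255))):
        m=cv2.inRange(h,lo,hi); k,l,s,c=cv2.connectedComponentsWithStats(m)
        for i in range(1,k):
            if s[i,4]>25: print(n,nm,s[i],c[i].round(1))
E
```

```text
top orange [564  80  15  13 115] [571.4  85.9]
top orange [300  91  29  21 415] [314.2  99.2]
top orange [282 229  23  33 582] [292.8 245.1]
top orange [333 231  15   5  54] [339.9 232.8]
top yellow [390 216  17  27 246] [399.2 228.4]
top red [445 197  15  14 166] [452.1 203.2]
top blue [ 526   35  114   93 5938] [584.2  81.9]
top blue [273 182  35  35 660] [291.2 200.9]
top blue [380 209  31  22 200] [393.4 217.1]
side orange [224 115   8   7  37] [227.7 118.1]
side orange [193 186  17  34 426] [201.4 202.4]
side orange [297 202  26  41 419] [309.3 231.5]
side yellow [305 169  16  23 161] [310.9 176.4]
side yellow [317 178   4  15  39] [319.1 185.9]
side red [429  93  54  24 296] [453.5 110.9]
side red [295 155   9   9  53] [298.7 158.5]
side red [341 404  42  20 291] [360.6 415.8]
side blue [425  75  62  29 394] [455.   93.5]
side blue [ 205   89   47   52 1887] [227.4 114.8]
side blue [302 160   9  44 136] [304.7 186.5]
side blue [253 242  24  35 610] [264.1 259. ]
```

```bash
python3 - <<'E'
import cv2
a=cv2.imread('pics/top0.png')[190:290,170:470]; cv2.imwrite('pics/topz.png',cv2.resize(a,(800,267),interpolation=2)); 
a=cv2.imread('pics/side0.png')[150:360,280:340]; cv2.imwrite('pics/sidez.png',cv2.resize(a,(170,595),interpolation=2)); 
from h import *
for uv,z in(((188,262),.167),((196,262),.167),((281.5,239),.166),((292.8,254),.166),((303,254),.166),((293,238),.188),((397,228),.16)): print(uv,onz('top',*uv,z).round(4))
E
```

```text
(188, 262) [0.5757 0.2191 0.167 ]
(196, 262) [0.5754 0.2052 0.167 ]
(281.5, 239) [0.6126 0.0555 0.166 ]
(292.8, 254) [0.5853 0.036  0.166 ]
(303, 254) [0.5849 0.0181 0.166 ]
(293, 238) [0.6097 0.0342 0.188 ]
(397, 228) [ 0.6286 -0.1512  0.16  ]
```

View pics/topz.png

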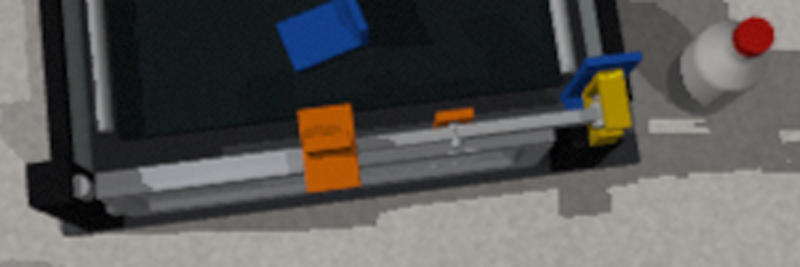

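View pics/sidez.png

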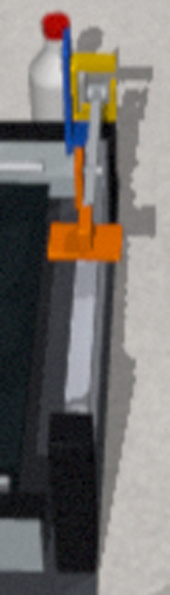

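View pics/wrist0.png

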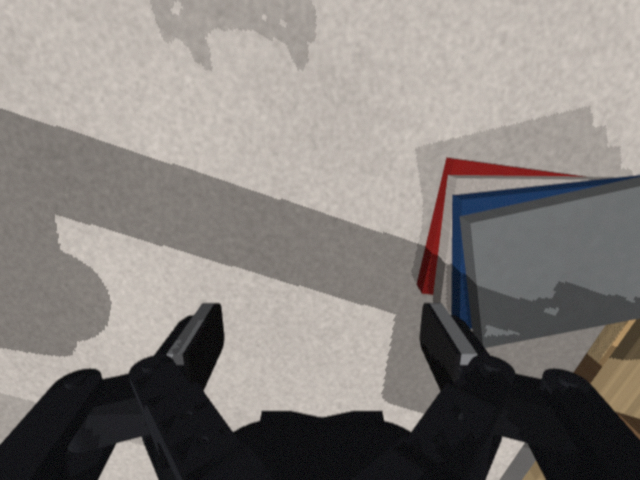

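```bash
python3 - <<'E'
from h import *
hg=onz('top',201.1,259.4,.16); pl=onz('top',293,245.2,.166); no=onz('top',394,232.8,.168)
print(hg,pl,no)
for z in(.133,.16,.167): 
  h_=onz('top',201.1,259.4,z); print(z,h_,np.linalg.norm((h_-pl)[:2]))
f=lambda a,b:(np.degrees(np.arctan2(*(a-b)[[0,1]]*[1,1])),np.linalg.norm((a-b)[:2]))
print(f(hg,pl),f(pl,no),f(hg,no))
# edges of plate
c=[onz('top',170+u/2.667,190+v/2.667,.166) for u,v in((297,108),(352,103),(360,187),(305,192))]
print(np.array(c).round(4),np.mean(c,0))
# side view plate centre from two views
for n,uv in (('side',(280+85/2.833,150+241/2.833)),): print(onz(n,*uv,.166), proj('side',pl))
E
```

```text
[0.5807501  0.19817999 0.16      ] [0.60099715 0.03537045 0.166     ] [ 0.61836024 -0.14375039  0.168     ]
0.133 [0.58472696 0.20516498 0.133     ] 0.17057228134899946
0.16 [0.5807501  0.19817999 0.16      ] 0.16406367262977392
0.167 [0.57971906 0.19636906 0.167     ] 0.16239861559591134
(np.float64(-7.0889297307804275), np.float64(0.16406367262977392)) (np.float64(-5.536669283817973), np.float64(0.1799604149970589)) (np.float64(-6.276933718410027), np.float64(0.3439925921779601))
[[0.628  0.0556 0.166 ]
 [0.6305 0.0189 0.166 ]
 [0.5739 0.0148 0.166 ]
 [0.5716 0.051  0.166 ]] [0.60099739 0.03507632 0.166     ]
[0.59961615 0.03885639 0.166     ] [309.62374692 233.89392479]
```

```bash
python3 - <<'E'
from h import *
from scipy.spatial.transform import Rotation as Ro
o=ctrl.get_obs(); R=Ro.from_euler('xyz',o['tcp_rot']).as_matrix(); print(R.round(3))
print('toolz yaw',np.degrees(np.arctan2(R[1,2],R[0,2])), 'q1',np.degrees(o['joint_pos'][0]),'q6',np.degrees(o['joint_pos'][5]))
def ang(a,b,z,n='top'):
    d=onz(n,*b,z)-onz(n,*a,z); return np.degrees(np.arctan2(d[1],d[0]))
# horizontal edges along gate line by Canny/LSD
im=cv2.imread('pics/top0.png',0); L=cv2.createLineSegmentDetector().detect(im)[0][:,0]
for a in L:
    if np.hypot(a[2]-a[0],a[3]-a[1])>60 and 170<min(a[0],a[2]) and max(a[0],a[2])<420 and max(a[1],a[3])<285:
        print(a.round(0),[round(ang(a[:2],a[2:],z),1) for z in(.02,.15)])
print('spool',onz('top',148,333,.05),'bottle',onz('top',452.5,203.5,.15),'keeper',onz('top',399,228,.18))
E
```

```text
[[-0.     0.946  0.325]
 [ 0.002  0.325 -0.946]
 [-1.     0.    -0.002]]
toolz yaw -71.04594273747037 q1 -75.77842807185829 q6 -4.732247437759427
[365. 121. 380. 217.] [np.float64(-174.4), np.float64(-174.4)]
[213. 113. 300. 103.] [np.float64(-84.1), np.float64(-84.1)]
[188. 248. 178. 114.] [np.float64(5.9), np.float64(5.9)]
[282. 244. 206. 254.] [np.float64(96.3), np.float64(96.3)]
[198. 141. 206. 237.] [np.float64(-174.1), np.float64(-174.1)]
[390. 128. 404. 209.] [np.float64(-174.1), np.float64(-174.1)]
[395. 211. 378. 106.] [np.float64(5.8), np.float64(5.8)]
[374. 107. 383. 170.] [np.float64(-175.2), np.float64(-175.2)]
[385. 216. 370. 120.] [np.float64(5.4), np.float64(5.4)]
[189. 107. 369.  86.] [np.float64(-84.0), np.float64(-84.0)]
[211. 241. 203. 140.] [np.float64(5.9), np.float64(5.9)]
[219. 270. 369. 251.] [np.float64(-84.2), np.float64(-84.2)]
[299. 100. 212. 110.] [np.float64(95.8), np.float64(95.8)]
[188. 132. 197. 249.] [np.float64(-174.1), np.float64(-174.1)]
[311. 275. 248. 277.] [np.float64(90.4), np.float64(90.4)]
[204. 252. 195. 146.] [np.float64(6.1), np.float64(6.1)]
spool [0.45429746 0.3269002  0.05      ] bottle [ 0.67406425 -0.2580063   0.15      ] keeper [ 0.62429327 -0.15069064  0.18      ]
```

Call:
servo_tool --pt "0 0 0 0 0 3 0.2" --pt "0 0 6 2 3.3 5 0.2" --pt "0 0 12 4 6.6 5 0.2" --pt "0 0 18 6 10 5 0.2" --pt "0 0 24 8 13.3 5 0.2" --pt "0 0 30 10 16.6 5 0.2" --pt "0 0 36 12 20 5 0.2" --pt "0 0 42 14 23.3 5 0.2" --pt "0 0 48 16 26.6 5 0.2" --pt "0 0 54 18 30 5 0.2" --pt "0 0 60 20 33.3 5 0.2" --pt "0 0 66 22 36.6 5 0.2"

```text
t: 1.15
eef_pos: [0.4315, -0.2469, 0.2811]
tcp_rot: [-1.523, 1.571, -1.606]
wrist_force: [0.5, -1.1, 1.1]
opening: 0.398
```

```bash
python3 -c "
from h import *
print(ctrl.get_obs())"
```

```text
{'t': 1.15, 'joint_pos': array([-6.27685952e-01, -2.48542643e-01,  1.92210260e+00, -2.18347694e-05,
        1.46801807e+00, -5.44565847e-01]), 'dq': array([ 9.30000603e-01, -5.08618030e-03,  2.51221144e-03,  6.22465331e-04,
       -2.83037438e-03, -3.22966080e-01]), 'joint_torque': array([-4.84661177e+00, -2.68801206e+01, -3.68476331e+01, -2.53963529e-02,
        1.82947051e-01,  2.61689024e-01]), 'eef_pos': array([ 0.4315013 , -0.24687176,  0.28112877]), 'tcp_rot': array([-1.52258696,  1.57077014, -1.60570483]), 'wrist_force': array([ 0.45313971, -1.06453714,  1.09340806]), 'torque': array([-0.00615986, -0.01563221,  0.02670038]), 'opening': 0.3979692044367039}
```

Call:
servo_tool --pt "0 0 3 2 3.3 0 0.2" --pt "0 0 6 4 6.7 0 0.2" --pt "0 0 9 6 10 0 0.2" --pt "0 0 10.9 8 13.4 0 0.2" --pt "0 0 10.9 10 16.7 0 0.2" --pt "0 0 10.9 12 20 0 0.2" --pt "0 0 10.9 14 23.4 0 0.2" --pt "0 0 10.9 15.5 26 0 0.2" --pt "0 0 10.9 17 28.4 0 0.2" --pt "0 0 10.9 17 28.4 -1 0.2" --pt "0 0 10.9 17 28.4 -2 0.2" --pt "0 0 10.9 17 28.4 -2 0.2"

```text
t: 2.15
eef_pos: [0.5993, 0.035, 0.2576]
tcp_rot: [3.083, 1.565, -3.098]
wrist_force: [0.0, 0.4, -0.9]
opening: 0.397
```

```bash
python3 - <<'E'
from h import *
for n in ('wrist','top','side'):
    im=snap(n,n+'1')
print(ctrl.get_obs()['eef_pos'],ctrl.get_obs()['wrist_force'])
E
```

```text
[0.6004571  0.03413119 0.26084939] [-0.68729165  0.21608749  0.71670236]
```

View pics/wrist1.png

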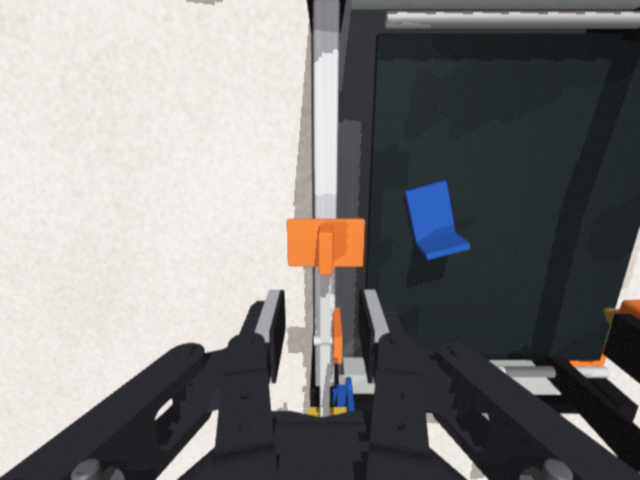

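View pics/side1.png

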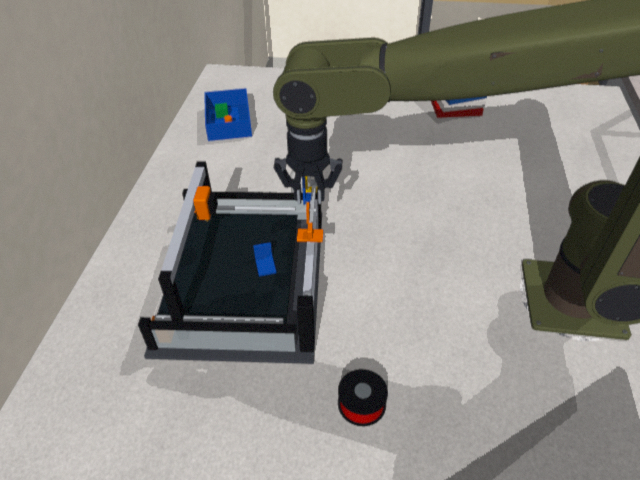

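```bash
python3 - <<'E'
from h import *
for uv in((287,219),(364,219),(364,266),(287,266)): print(onz('wrist',*uv,.166).round(4))
print(onz('wrist',325.5,242.5,.166), 'fin top near/far',onz('wrist',326,232,.188),onz('wrist',326,258,.188),onz('wrist',320,247,.188),onz('wrist',333,247,.188))
im=cv2.imread('pics/wrist1.png')[210:280,270:380]; cv2.imwrite('pics/w1z.png',cv2.resize(im,(770,490),interpolation=2))
print(ctrl.get_obs()['eef_pos'])
E
```

```text
[0.5746 0.0495 0.166 ]
[0.6297 0.0551 0.166 ]
[0.6348 0.019  0.166 ]
[0.5771 0.0131 0.166 ]
[0.60402599 0.03458152 0.166     ] fin top near/far [0.60258975 0.04906457 0.188     ] [0.60452071 0.03078629 0.188     ] [0.59968621 0.03822226 0.188     ] [0.60836578 0.03910404 0.188     ]
[0.6004571  0.03413119 0.26084939]
```

View pics/w1z.png

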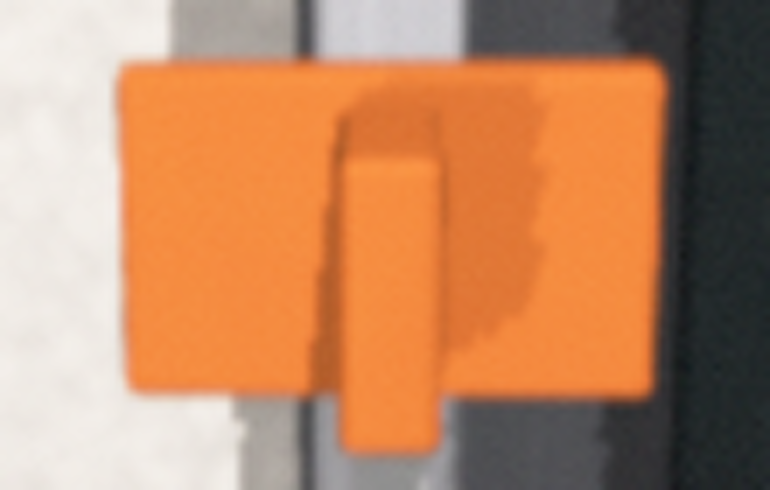

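```bash
python3 - <<'E'
from h import *
from scipy.spatial.transform import Rotation as Ro
o=ctrl.get_obs(); R=Ro.from_euler('xyz',o['tcp_rot']).as_matrix(); p=o['eef_pos']; print(p,R.round(3))
for d in(0,.03,.072,.095): print(d,proj('wrist',p+R[:,0]*d))
E
```

```text
[0.6004571  0.03413119 0.26084939] [[-0.001 -0.1    0.995]
 [-0.     0.995  0.1  ]
 [-1.    -0.    -0.001]]
0 [320.10255124 305.58206248]
0.03 [320.26262224 279.16978631]
0.072 [320.41970256 253.25098405]
0.095 [320.48452382 242.55524877]
```

Call:
servo_tool --pt "0 0 0 0.15 0 0 0.5" --pt "0 0 0 0.15 0 -1.5 0.5" --pt "0 0 0 0.15 0 -3 0.5" --pt "0 0 0 0.15 0 -4.5 0.5" --pt "0 0 0 0.15 0 -5.5 0.5" --pt "0 0 0 0.15 0 -6.5 0.5" --pt "0 0 0 0.15 0 -7.2 0.5" --pt "0 0 0 0.15 0 -7.9 0.5" --pt "0 0 0 0.15 0 -8.3 0.5" --pt "0 0 0 0.15 0 -8.5 0.5" --pt "0 0 0 0.15 0 -8.5 0.5" --pt "0 0 0 0.15 0 -8.5 0.5"

```text
t: 3.3
eef_pos: [0.6029, 0.0353, 0.1768]
tcp_rot: [-0.157, 1.57, -0.055]
wrist_force: [0.3, -0.5, 0.8]
opening: 0.247
```

```bash
python3 - <<'E'
from h import *
im=snap('wrist','wrist2')
o=ctrl.get_obs();print(o['eef_pos'],o['wrist_force'],o['torque'])
E
```

```text
[0.60297942 0.03527141 0.17702429] [-0.52295403 -0.45663924  0.27986142] [-0.01561625  0.03611821  0.04263959]
```

View pics/wrist2.png

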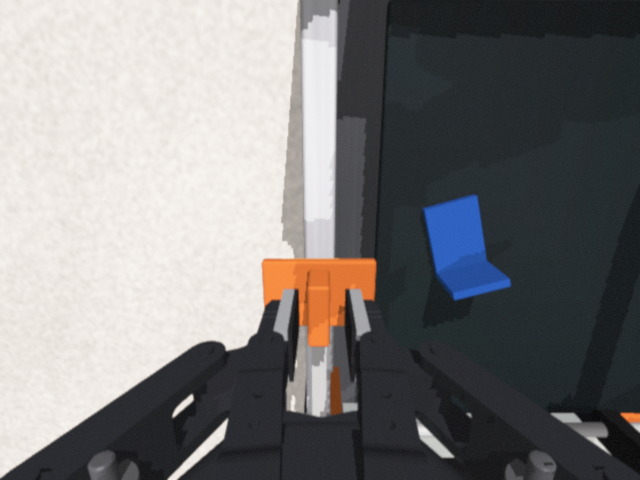

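Call:
servo_tool --pt "0 0 0 -0.1 0 -0.1 0.5" --pt "0 0 0 -0.1 0 -0.2 0.5" --pt "0 0 0 -0.1 0 -0.3 0.5" --pt "0 0 0 -0.1 0 -0.4 0.5" --pt "0 0 0 -0.1 0 -0.5 0.5" --pt "0 0 0 -0.1 0 -0.5 0.5"

```text
t: 3.85
eef_pos: [0.6014, 0.0353, 0.171]
tcp_rot: [3.024, 1.57, 3.126]
wrist_force: [1.1, 0.1, 0.6]
opening: 0.248
```

Call:
servo_tool --pt "0 0 0 0 0 -0.1 0.5" --pt "0 0 0 0 0 -0.2 0.5" --pt "0 0 0 0 0 -0.3 0.5" --pt "0 0 0 0 0 -0.4 0.5" --pt "0 0 0 0 0 -0.4 0.5"

```text
t: 4.27
eef_pos: [0.6014, 0.0352, 0.167]
tcp_rot: [3.007, 1.57, 3.109]
wrist_force: [0.7, 0.2, -0.6]
opening: 0.25
```

Call:
servo_tool --pt "0 0 0 0 0 -0.1 0.5" --pt "0 0 0 0 0 -0.2 0.5" --pt "0 0 0 0 0 -0.3 0.5" --pt "0 0 0 0 0 -0.3 0.5"

```text
t: 4.6
eef_pos: [0.6017, 0.0353, 0.1648]
tcp_rot: [0.12, 1.57, 0.222]
wrist_force: [-1.6, 1.0, 3.6]
opening: 0.248
```

Call:
servo_tool --pt "0 0 0 0 0 -0.1 0.5" --pt "0 0 0 0 0 -0.2 0.5" --pt "0 0 0 0 0 -0.2 0.5"

```text
t: 4.85
eef_pos: [0.6017, 0.0354, 0.1624]
tcp_rot: [0.534, 1.57, 0.636]
wrist_force: [-0.4, 0.6, 2.4]
opening: 0.251
```

```bash
python3 - <<'E'
from h import *
im=snap('wrist','wrist3');snap('side','side3')
o=ctrl.get_obs();print(o['eef_pos'],o['wrist_force'],o['torque'])
E
```

```text
[0.60172169 0.03536987 0.16243369] [-0.97274775  0.56520788  4.09400999] [0.24323923 0.19430756 0.03427489]
```

View pics/wrist3.png

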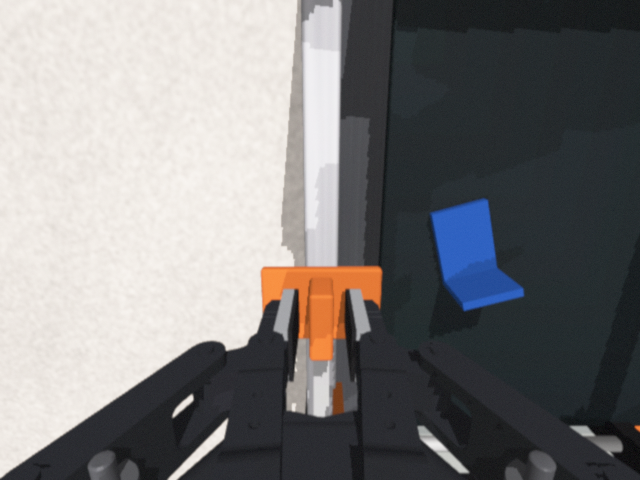

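Call:
servo_tool --pt "0 0 0 0 0 -0.1 0.5" --pt "0 0 0 0 0 -0.2 0.5" --pt "0 0 0 0 0 -0.2 0.5" --pt "0 0 0 0 0 -0.2 0.5"

```text
t: 5.28
eef_pos: [0.6017, 0.0354, 0.1603]
tcp_rot: [0.822, 1.57, 0.924]
wrist_force: [-0.1, 1.5, 3.6]
opening: 0.253
```

Call:
servo_tool --pt "0 0 0 0 0 -0.05 0.5" --pt "0 0 0 0 0 -0.1 0.5" --pt "0 0 0 0 0 -0.1 0.5"

```text
t: 5.53
eef_pos: [0.6017, 0.0354, 0.1593]
tcp_rot: [0.658, 1.57, 0.76]
wrist_force: [0.1, 2.4, 3.1]
opening: 0.251
```

Call:
servo_tool --pt "0 0 0 0 0 -0.05 0.5" --pt "0 0 0 0 0 -0.1 0.5" --pt "0 0 0 0 0 -0.1 0.5"

```text
t: 5.78
eef_pos: [0.6017, 0.0354, 0.1582]
tcp_rot: [0.695, 1.57, 0.797]
wrist_force: [0.5, 1.9, 3.3]
opening: 0.248
```

```bash
python3 - <<'E'
from h import *
o=ctrl.get_obs();print(o['eef_pos'],o['wrist_force'],o['torque'])
E
```

```text
[0.60166979 0.03536487 0.15823846] [0.45105473 1.85473249 3.31909372] [0.42882608 0.03975435 0.02124554]
```

Call:
servo_tool --pt "0 0 0 0 0 -0.05 0.5" --pt "0 0 0 0 0 -0.05 0.5" --pt "0 0 0 0 0 -0.05 0.5"

```text
t: 6.03
eef_pos: [0.6017, 0.0353, 0.1578]
tcp_rot: [0.497, 1.571, 0.599]
wrist_force: [0.1, 1.9, 2.4]
opening: 0.254
```

Call:
servo_tool --pt "0 0 0 0 0 -0.05 0.5" --pt "0 0 0 0 0 -0.1 0.5" --pt "0 0 0 0 0 -0.1 0.5"

```text
t: 6.28
eef_pos: [0.6017, 0.0353, 0.1568]
tcp_rot: [0.423, 1.571, 0.525]
wrist_force: [-0.4, 1.6, 3.4]
opening: 0.251
```

Call:
servo_tool --pt "0 0 0 0 0 -0.05 0.5" --pt "0 0 0 0 0 -0.05 0.5" --pt "0 0 0 0 0 -0.05 0.5"

```text
t: 6.53
eef_pos: [0.6016, 0.0353, 0.1563]
tcp_rot: [0.527, 1.571, 0.629]
wrist_force: [0.8, 2.4, 2.8]
opening: 0.254
```

```bash
python3 - <<'E'
from h import *
o=ctrl.get_obs();print(o['eef_pos'],o['wrist_force'],o['torque'])
E
```

```text
[0.60163116 0.0352582  0.15627073] [0.76125607 2.41233029 2.75203785] [ 0.48552752 -0.10445925 -0.03696684]
```

Call:
servo_tool --pt "0 0 0 0 0 -0.05 0.5" --pt "0 0 0 0 0 -0.1 0.5" --pt "0 0 0 0 0 -0.1 0.5"

```text
t: 6.78
eef_pos: [0.6016, 0.0352, 0.1552]
tcp_rot: [-1.15, 1.571, -1.048]
wrist_force: [0.7, 2.8, 3.3]
opening: 0.247
```

Call:
servo_tool --pt "0 0 0 0 0 -0.05 0.5" --pt "0 0 0 0 0 -0.05 0.5" --pt "0 0 0 0 0 -0.05 0.5"

```text
t: 7.03
eef_pos: [0.6016, 0.0352, 0.1548]
tcp_rot: [-1.531, 1.571, -1.429]
wrist_force: [1.0, 1.7, 3.2]
opening: 0.247
```

Call:
servo_tool --pt "0 0 0 0 0 -0.05 0.5" --pt "0 0 0 0 0 -0.1 0.5" --pt "0 0 0 0 0 -0.1 0.5"

```text
t: 7.28
eef_pos: [0.6016, 0.0351, 0.1537]
tcp_rot: [-1.896, 1.571, -1.794]
wrist_force: [0.1, 1.0, 2.7]
opening: 0.251
```

Call:
servo_tool --pt "0 0 0 0 0 -0.05 0.5" --pt "0 0 0 0 0 -0.05 0.5" --pt "0 0 0 0 0 -0.05 0.5"

```text
t: 7.53
eef_pos: [0.6016, 0.0351, 0.1533]
tcp_rot: [-1.562, 1.571, -1.46]
wrist_force: [0.2, 2.0, 3.6]
opening: 0.253
```

```bash
python3 - <<'E'
from h import *
snap('wrist','wrist4');im=snap('side','side4')
cv2.imwrite('pics/side4z.png',cv2.resize(im[150:270,270:350,::-1],(400,600),interpolation=2))
o=ctrl.get_obs();print(o['eef_pos'],o['wrist_force'],o['torque'])
E
```

```text
[0.60157732 0.03512185 0.15328636] [-0.2459659   1.05222229  2.81293196] [ 0.27968794 -0.04850143  0.00347921]
```

View pics/wrist4.png

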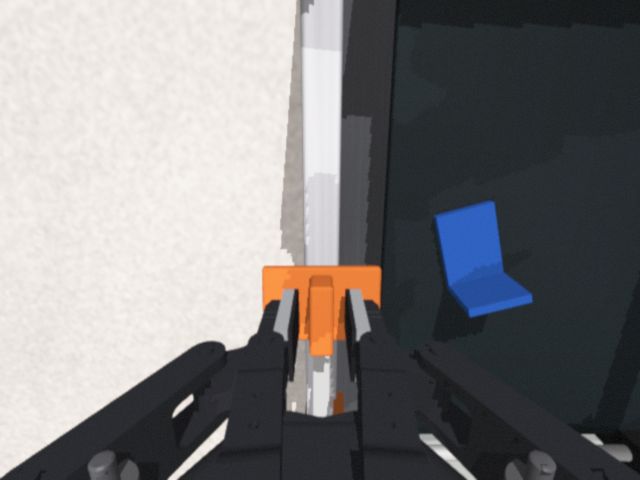

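View pics/side4z.png

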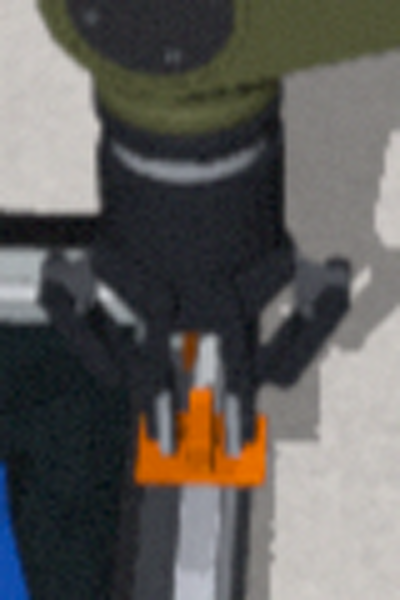

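Call:
servo_tool --pt "0 0 0 0 0 -0.05 0.5" --pt "0 0 0 0 0 -0.1 0.5" --pt "0 0 0 0 0 -0.1 0.5"

```text
t: 7.88
eef_pos: [0.6016, 0.0351, 0.1522]
tcp_rot: [-1.737, 1.57, -1.634]
wrist_force: [0.4, 1.2, 3.0]
opening: 0.248
```

Call:
servo_tool --pt "0 0 0 0 0 -0.05 0.5" --pt "0 0 0 0 0 -0.05 0.5" --pt "0 0 0 0 0 -0.05 0.5"

```text
t: 8.13
eef_pos: [0.6016, 0.035, 0.1518]
tcp_rot: [-1.626, 1.57, -1.524]
wrist_force: [0.5, 0.4, 3.6]
opening: 0.25
```

Call:
servo_tool --pt "0 0 0 0 0 -0.05 0.5" --pt "0 0 0 0 0 -0.05 0.5" --pt "0 0 0 0 0 -0.05 0.5"

```text
t: 8.38
eef_pos: [0.6016, 0.035, 0.1513]
tcp_rot: [-1.713, 1.57, -1.611]
wrist_force: [0.6, -0.0, 3.6]
opening: 0.253
```

Call:
servo_tool --pt "0 0 0 0 0 -0.05 0.5" --pt "0 0 0 0 0 -0.05 0.5" --pt "0 0 0 0 0 -0.05 0.5"

```text
t: 8.63
eef_pos: [0.6016, 0.0351, 0.151]
tcp_rot: [-1.416, 1.57, -1.314]
wrist_force: [0.4, -2.1, 5.3]
opening: 0.253
```

Call:
servo_tool --pt "0 0 0 0 0 -0.05 0.5" --pt "0 0 0 0 0 -0.05 0.5" --pt "0 0 0 0 0 -0.05 0.5"

```text
t: 8.88
eef_pos: [0.6017, 0.035, 0.1509]
tcp_rot: [-1.185, 1.57, -1.083]
wrist_force: [-0.9, -0.7, 6.6]
opening: 0.252
```

Call:
servo_tool --pt "0 0 0 0 0 -0.05 0.5" --pt "0 0 0 0 0 -0.05 0.5" --pt "0 0 0 0 0 -0.05 0.5"

```text
t: 9.13
eef_pos: [0.6017, 0.035, 0.1508]
tcp_rot: [-1.175, 1.57, -1.073]
wrist_force: [-1.5, -1.0, 7.2]
opening: 0.251
```

Call:
servo_tool --pt "0 0 0 0 0 0.1 0.5" --pt "0 0 0 0 0 0.2 0.5" --pt "0 0 0 0 0 0.24 0.5" --pt "0 0 0 0 0 0.24 0.5"

```text
t: 9.47
eef_pos: [0.6016, 0.0352, 0.1522]
tcp_rot: [-1.279, 1.571, -1.177]
wrist_force: [-0.4, -0.8, 3.2]
opening: 0.251
```

```bash
python3 - <<'E'
from h import *
o=ctrl.get_obs();p=o['eef_pos'];print(p,o['wrist_force'],o['torque'])
H=np.array([.585,.199]); r=np.array([.602,.035])-H
for f in list(range(0,13))+list(range(14,81,2)):
    a=-np.radians(f); c,s=np.cos(a),np.sin(a); q=np.array([[c,-s],[s,c]])@r; print(f,((q-r)*100).round(2),(H+q).round(3), (H+q*350/165).round(3) if f>60 else '')
E
```

```text
[0.60160706 0.03520055 0.15219692] [-0.3722194  -0.77501172  3.20074103] [-0.27186597 -0.04866322 -0.02766691]
0 [0. 0.] [0.602 0.035] 
1 [-0.29 -0.03] [0.599 0.035] 
2 [-0.57 -0.05] [0.596 0.035] 
3 [-0.86 -0.07] [0.593 0.034] 
4 [-1.15 -0.08] [0.591 0.034] 
5 [-1.44 -0.09] [0.588 0.034] 
6 [-1.72 -0.09] [0.585 0.034] 
7 [-2.01 -0.08] [0.582 0.034] 
8 [-2.3  -0.08] [0.579 0.034] 
9 [-2.59 -0.06] [0.576 0.034] 
10 [-2.87 -0.05] [0.573 0.035] 
11 [-3.16 -0.02] [0.57  0.035] 
12 [-3.45  0.  ] [0.568 0.035] 
14 [-4.02  0.08] [0.562 0.036] 
16 [-4.59  0.17] [0.556 0.037] 
18 [-5.15  0.28] [0.55  0.038] 
20 [-5.71  0.41] [0.545 0.039] 
22 [-6.27  0.56] [0.539 0.041] 
24 [-6.82  0.73] [0.534 0.042] 
26 [-7.36  0.91] [0.528 0.044] 
28 [-7.9   1.12] [0.523 0.046] 
30 [-8.43  1.35] [0.518 0.048] 
32 [-8.95  1.59] [0.513 0.051] 
34 [-9.46  1.85] [0.507 0.054] 
36 [-9.96  2.13] [0.502 0.056] 
38 [-10.46   2.43] [0.497 0.059] 
40 [-10.94   2.74] [0.493 0.062] 
42 [-11.41   3.07] [0.488 0.066] 
44 [-11.87   3.42] [0.483 0.069] 
46 [-12.32   3.78] [0.479 0.073] 
48 [-12.75   4.16] [0.474 0.077] 
50 [-13.17   4.56] [0.47  0.081] 
52 [-13.58   4.96] [0.466 0.085] 
54 [-13.97   5.38] [0.462 0.089] 
56 [-14.35   5.82] [0.459 0.093] 
58 [-14.71   6.27] [0.455 0.098] 
60 [-15.05   6.73] [0.451 0.102] 
62 [-15.38   7.2 ] [0.448 0.107] [0.295 0.004]
64 [-15.69   7.68] [0.445 0.112] [0.288 0.014]
66 [-15.99   8.18] [0.442 0.117] [0.282 0.025]
68 [-16.27   8.68] [0.439 0.122] [0.276 0.035]
70 [-16.53   9.19] [0.437 0.127] [0.27  0.046]
72 [-16.77   9.72] [0.434 0.132] [0.265 0.057]
74 [-17.    10.25] [0.432 0.137] [0.261 0.068]
76 [-17.2   10.78] [0.43  0.143] [0.256 0.08 ]
78 [-17.39  11.33] [0.428 0.148] [0.252 0.091]
80 [-17.56  11.88] [0.426 0.154] [0.249 0.103]
```

Call:
servo_tool --pt "0 0 -0.5 -0.14 -0.01 0 0.5" --pt "0 0 -1 -0.29 -0.03 0 0.5" --pt "0 0 -1.5 -0.43 -0.04 0 0.5" --pt "0 0 -2 -0.57 -0.05 0 0.5" --pt "0 0 -2 -0.57 -0.05 0 0.5"

```text
t: 9.88
eef_pos: [0.5954, 0.0347, 0.1521]
tcp_rot: [-3.091, 1.57, -3.025]
wrist_force: [-0.3, -1.6, 3.7]
opening: 0.25
```

Call:
servo_tool --pt "0 0 -0.5 -0.14 -0.01 0 0.5" --pt "0 0 -1 -0.29 -0.02 0 0.5" --pt "0 0 -1 -0.29 -0.02 0 0.5"

```text
t: 10.13
eef_pos: [0.5925, 0.0345, 0.1521]
tcp_rot: [3.13, 1.57, -3.104]
wrist_force: [0.4, -1.8, 3.7]
opening: 0.248
```

```bash
python3 - <<'E'
from h import *
im=snap('top','top5')
cv2.imwrite('pics/top5z.png',cv2.resize(im[190:290,170:470,::-1],(800,267),interpolation=2))
snap('wrist','wrist5')
o=ctrl.get_obs();p=o['eef_pos'];print(p,o['wrist_force'],o['torque'])
E
```

```text
[0.59256006 0.03451896 0.15202887] [-0.82786117 -1.7791916   4.29135099] [-0.19740999  0.09281249  0.02258979]
```

View pics/top5z.png

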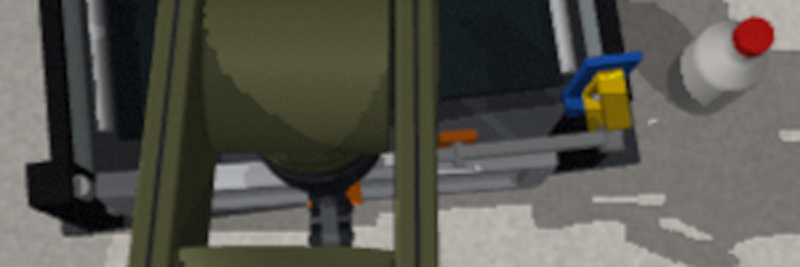

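View pics/wrist5.png

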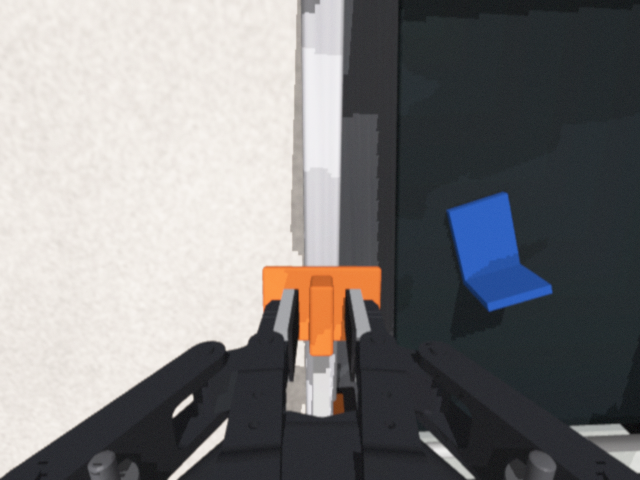

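Call:
servo_tool --pt "0 0 -0.5 -0.14 -0.01 0 0.5" --pt "0 0 -1 -0.29 -0.01 0 0.5" --pt "0 0 -1.5 -0.43 -0.01 0 0.5" --pt "0 0 -2 -0.58 -0.02 0 0.5" --pt "0 0 -2.5 -0.72 -0.02 0 0.5" --pt "0 0 -3 -0.86 -0.02 0 0.5" --pt "0 0 -3 -0.86 -0.02 0 0.5"

```text
t: 10.82
eef_pos: [0.5839, 0.0344, 0.1521]
tcp_rot: [-3.12, 1.57, -3.123]
wrist_force: [0.3, -0.8, 3.4]
opening: 0.252
```

Call:
servo_tool --pt "0 0 -1 -0.29 0.01 0 0.5" --pt "0 0 -2 -0.58 0.01 0 0.5" --pt "0 0 -3 -0.87 0.03 0 0.5" --pt "0 0 -4 -1.15 0.04 0 0.5" --pt "0 0 -5 -1.44 0.07 0 0.5" --pt "0 0 -6 -1.73 0.09 0 0.5" --pt "0 0 -6 -1.73 0.09 0 0.5"

```text
t: 11.4
eef_pos: [0.566, 0.0355, 0.152]
tcp_rot: [3.043, 1.569, 2.935]
wrist_force: [-1.4, 0.6, 4.6]
opening: 0.245
```

```bash
python3 - <<'E'
from h import *
im=snap('top','top6')
cv2.imwrite('pics/top6z.png',cv2.resize(im[190:290,170:470,::-1],(800,267),interpolation=2))
snap('wrist','wrist6')
o=ctrl.get_obs();p=o['eef_pos'];print(p,o['wrist_force'],o['torque'])
E
```

```text
[0.56653143 0.03540296 0.15191626] [-0.2279443  -0.4308109   3.37068852] [ 0.04525688  0.07701604 -0.03757727]
```

View pics/top6z.png

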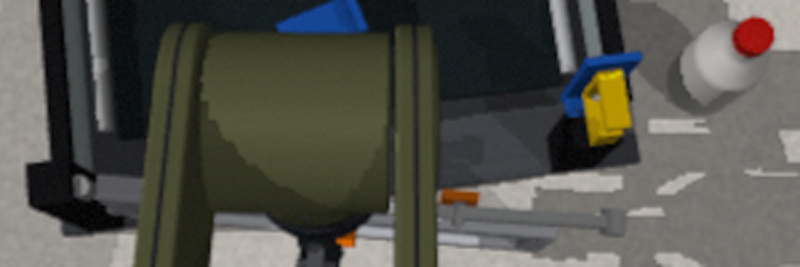

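View pics/wrist6.png

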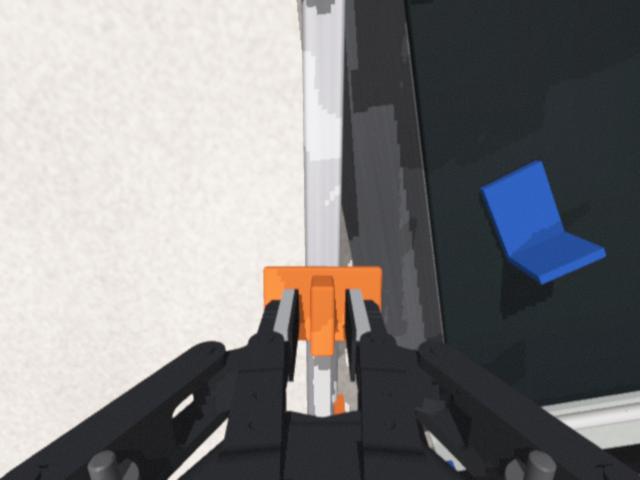

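Call:
servo_tool --pt "0 0 -2 -0.57 0.08 0 0.5" --pt "0 0 -4 -1.14 0.17 0 0.5" --pt "0 0 -6 -1.7 0.28 0 0.5" --pt "0 0 -8 -2.26 0.41 0 0.5" --pt "0 0 -10 -2.82 0.56 0 0.5" --pt "0 0 -12 -3.37 0.73 0 0.5" --pt "0 0 -14 -3.91 0.91 0 0.5" --pt "0 0 -16 -4.45 1.12 0 0.5" --pt "0 0 -18 -4.98 1.35 0 0.5" --pt "0 0 -20 -5.5 1.59 0 0.5" --pt "0 0 -22 -6.01 1.85 0 0.5" --pt "0 0 -24 -6.51 2.13 0 0.5"

```text
t: 12.5
eef_pos: [0.5023, 0.0565, 0.1524]
tcp_rot: [0.37, 1.57, -0.158]
wrist_force: [0.7, 0.7, 3.0]
opening: 0.248
```

```bash
python3 - <<'E'
from h import *
snap('wrist','wrist7')
o=ctrl.get_obs();p=o['eef_pos'];print(p,o['wrist_force'],o['joint_pos'])
E
```

```text
[0.50109133 0.05718359 0.15218864] [-2.45662011  2.09893562  2.79409756] [ 6.73217500e-03 -1.38626852e-01  2.04789460e+00  8.03539130e-04
  1.23325770e+00  5.35171702e-01]
```

View pics/wrist7.png

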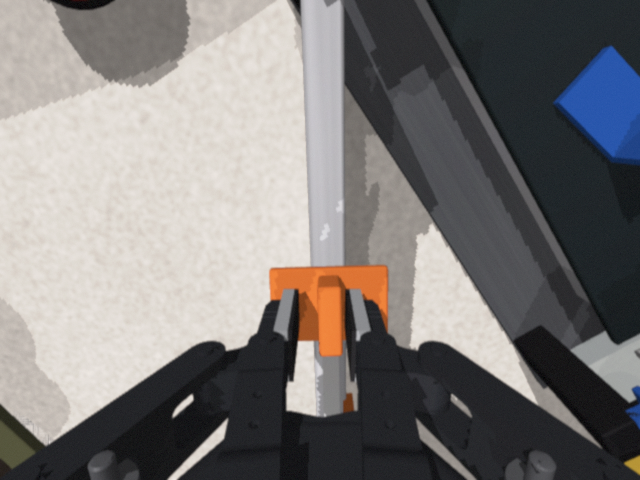

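Call:
servo_tool --pt "0 0 -2 -0.5 0.3 0 0.5" --pt "0 0 -4 -0.98 0.61 0 0.5" --pt "0 0 -6 -1.45 0.94 0 0.5" --pt "0 0 -8 -1.91 1.29 0 0.5" --pt "0 0 -10 -2.36 1.65 0 0.5" --pt "0 0 -12 -2.79 2.03 0 0.5" --pt "0 0 -14 -3.21 2.43 0 0.5" --pt "0 0 -16 -3.62 2.83 0 0.5" --pt "0 0 -18 -4.01 3.25 0 0.5" --pt "0 0 -20 -4.39 3.69 0 0.5" --pt "0 0 -22 -4.75 4.14 0 0.5" --pt "0 0 -24 -5.09 4.6 0 0.5"

```text
t: 13.55
eef_pos: [0.4513, 0.1024, 0.1524]
tcp_rot: [0.088, 1.57, -0.858]
wrist_force: [0.6, -0.4, 3.1]
opening: 0.249
```

```bash
python3 - <<'E'
from h import *
snap('wrist','wrist8');snap('side','side8')
o=ctrl.get_obs();p=o['eef_pos'];print(p,o['wrist_force'],o['joint_pos'])
E
```

```text
[0.4506961  0.10316987 0.15210785] [-1.37612964  1.4480396   2.84816646] [ 1.08207923e-01 -2.42347083e-01  2.13607096e+00  1.12003723e-03
  1.24853639e+00  1.05164134e+00]
```

View pics/wrist8.png

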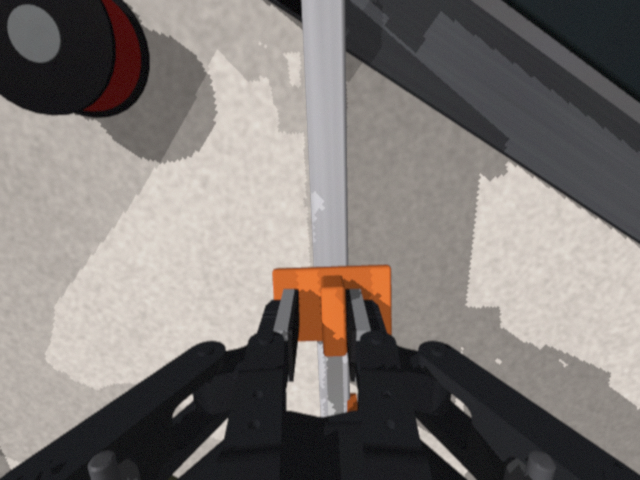

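View pics/side8.png

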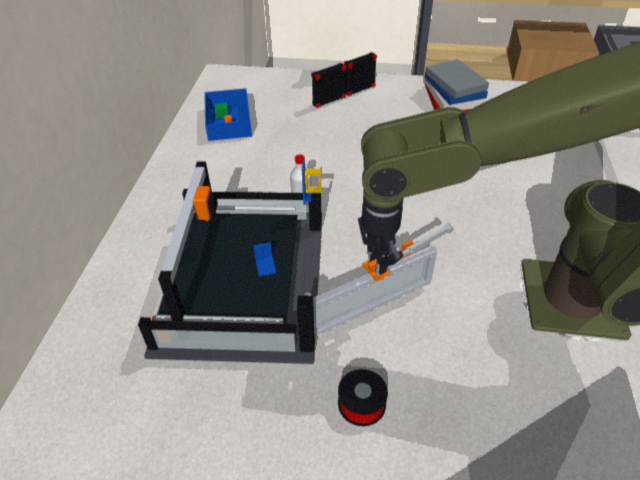

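Call:
servo_tool --pt "0 0 -2 -0.33 0.47 0 0.5" --pt "0 0 -4 -0.64 0.95 0 0.5" --pt "0 0 -6 -0.94 1.45 0 0.5" --pt "0 0 -8 -1.22 1.95 0 0.5" --pt "0 0 -10 -1.48 2.46 0 0.5" --pt "0 0 -12 -1.72 2.99 0 0.5" --pt "0 0 -14 -1.95 3.52 0 0.5" --pt "0 0 -16 -2.15 4.05 0 0.5" --pt "0 0 -17 -2.25 4.33 0 0.5" --pt "0 0 -17.5 -2.3 4.47 0 0.5" --pt "0 0 -18 -2.34 4.6 0 0.5" --pt "0 0 -18 -2.34 4.6 0 0.5"

```text
t: 14.65
eef_pos: [0.4278, 0.1486, 0.1522]
tcp_rot: [2.535, 1.57, 1.276]
wrist_force: [0.2, 1.4, 3.5]
opening: 0.252
```

```bash
python3 - <<'E'
from h import *
snap('wrist','wrist9');snap('top','top9')
o=ctrl.get_obs();p=o['eef_pos'];print(p,o['wrist_force'],o['joint_pos'])
E
```

```text
[0.42780925 0.1485705  0.15221084] [0.2727114  0.74855935 3.13682369] [ 2.15398533e-01 -2.67412929e-01  2.15592683e+00  3.77010863e-04
  1.25289789e+00  1.47416769e+00]
```

View pics/wrist9.png

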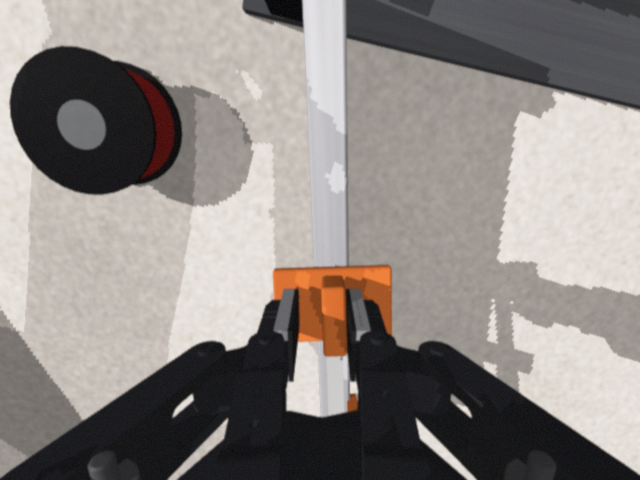

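View pics/top9.png

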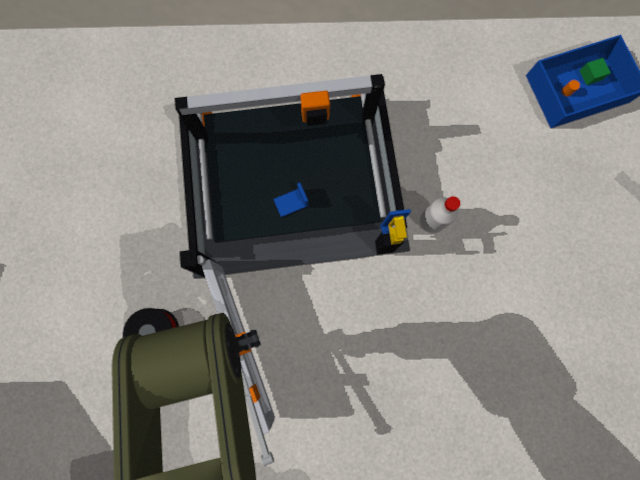

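Call:
servo_tool --pt "0 0 0 0 0 0.2 0.5" --pt "0 0 0 0 0 0.4 0.5" --pt "0 0 0 0 0 0.6 0.5" --pt "0 0 0 0 0 0.8 0.5" --pt "0 0 0 0 0 1.0 0.5" --pt "0 0 0 0 0 1.2 0.5" --pt "0 0 0 0 0 1.4 0.5" --pt "0 0 0 0 0 1.6 0.5" --pt "0 0 0 0 0 1.8 0.5" --pt "0 0 0 0.06 -0.2 1.9 0.5" --pt "0 0 0 0.12 -0.4 2.0 0.5" --pt "0 0 0 0.12 -0.4 2.0 0.5"

```text
t: 15.75
eef_pos: [0.4287, 0.1441, 0.172]
tcp_rot: [-1.345, 1.57, -2.604]
wrist_force: [0.2, -0.2, 0.9]
opening: 0.252
```

```bash
python3 - <<'E'
from h import *
snap('wrist','wrist10')
o=ctrl.get_obs();p=o['eef_pos'];print(p,o['wrist_force'])
E
```

```text
[0.42870353 0.14424895 0.17194189] [-0.14533532  0.09714792  0.55824058]
```

View pics/wrist10.png

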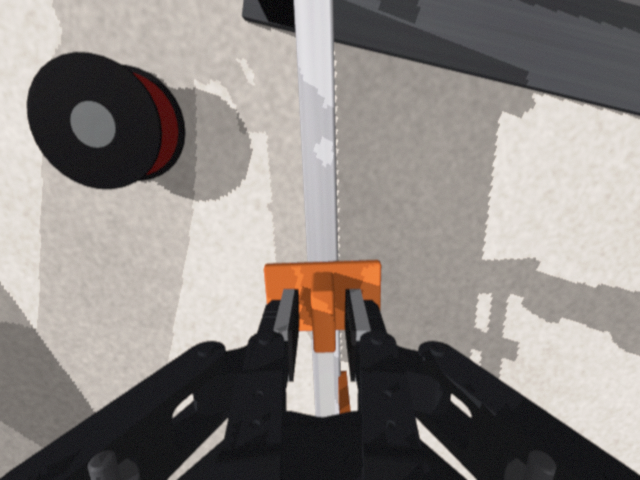

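The fin sits centred between the fingers (about px 323) with no contact, so I'll go straight up.

Call:
servo_tool --pt "0 0 0 0 0 0.5 0.5" --pt "0 0 0 0 0 1 0.5" --pt "0 0 0 0 0 1.8 0.5" --pt "0 0 0 0 0 2.6 0.5" --pt "0 0 0 0 0 4 0.5" --pt "0 0 0 0 0 6 0.5" --pt "0 0 0 0 0 9 0.5" --pt "0 0 0 0 0 12 0.5" --pt "0 0 0 0 0 15 0.5" --pt "0 0 0 0 0 18 0.5" --pt "0 0 0 0 0 18 0.5" --pt "0 0 0 0 0 18 0.5"

```text
t: 16.8
eef_pos: [0.4298, 0.1448, 0.3558]
tcp_rot: [1.468, 1.565, 0.209]
wrist_force: [-0.8, 0.5, -0.1]
opening: 0.246
```

Call:
servo_tool --pt "0 0 0 3 -3 0 0.5" --pt "0 0 0 6 -6 0 0.5" --pt "0 0 0 9 -9 0 0.5" --pt "0 0 0 12 -12 0 0.5" --pt "0 0 0 14 -15 0 0.5" --pt "0 0 0 14 -18 0 0.5" --pt "0 0 0 14 -21 0 0.5" --pt "0 0 0 14 -24 0 0.5" --pt "0 0 0 14 -26 0 0.5" --pt "0 0 0 14 -27 0 0.5" --pt "0 0 0 14 -27 0 0.5" --pt "0 0 0 14 -27 0 0.5"

```text
t: 17.8
eef_pos: [0.5686, -0.1251, 0.3513]
tcp_rot: [-2.575, 1.569, 2.448]
wrist_force: [-0.0, 0.9, -0.4]
opening: 0.249
```

```bash
python3 - <<'E'
from h import *
snap('top','top11');snap('side','side11')
o=ctrl.get_obs();p=o['eef_pos'];print(p,o['wrist_force'],o['t'])
E
```

```text
[ 0.56880343 -0.12425143  0.35192568] [ 0.49439526  0.47104313 -0.25715236] 17.9
```

View pics/top11.png

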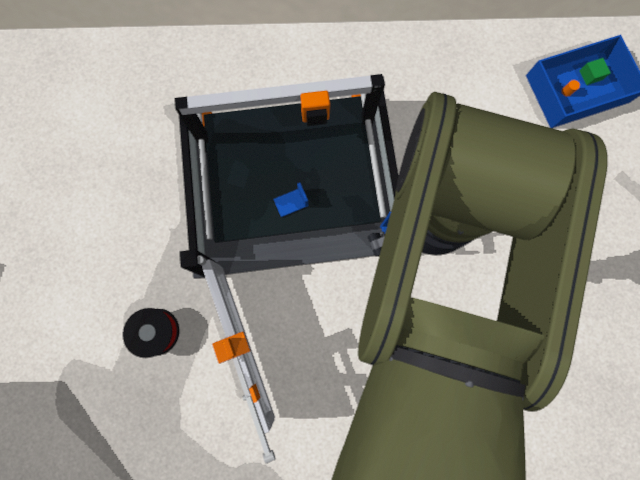

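View pics/side11.png

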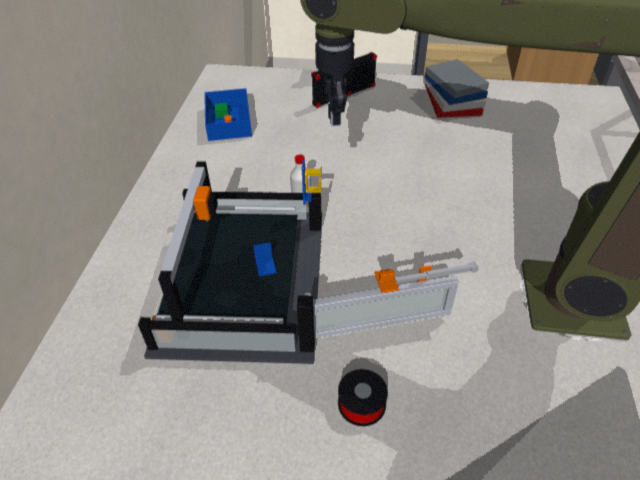

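```bash
python3 - <<'E'
from h import *
H=np.array([.585,.199])
pl=onz('top',230.5,347,.166); no=onz('top',268,457,.168)
for q in(pl,no):
    d=q[:2]-H; a=np.degrees(np.arctan2(d[1],d[0])); print(q,np.linalg.norm(d),'gate deg',(-84.1-a))
# nose height by two views
P=[];b=[]
A=np.zeros((3,3));v=np.zeros(3)
for n,uv in(('top',(268,457)),('side',(474,267))):
    c,d=ray(n,*uv); M=np.eye(3)-np.outer(d,d); A+=M; v+=M@c
print('nose3d',np.linalg.solve(A,v))
for n,f in(('top','top0'),('top','top11'),('side','side0'),('side','side11')):
    h=cv2.cvtColor(cv2.imread(f'pics/{f}.png'),cv2.COLOR_BGR2HSV)
    for nm,lo,hi in(('red',(0,150,80),(6,255,255)),('blue',(100,120,60),(130,255,255))):
        k,l,s,c=cv2.connectedComponentsWithStats(cv2.inRange(h,lo,hi))
        print(f,nm,[tuple(c[i].round(1)) for i in range(1,k) if s[i,4]>50])
E
```

```text
[0.42944389 0.14354572 0.166     ] 0.1651450242012269 gate deg 76.27932982654048
[0.25608818 0.08103089 0.168     ] 0.3494276726182129 gate deg 76.16887416994754
nose3d [0.25315909 0.08188649 0.15981683]
top0 red [(np.float64(452.1), np.float64(203.2))]
top0 blue [(np.float64(584.2), np.float64(81.9)), (np.float64(291.2), np.float64(200.9)), (np.float64(393.4), np.float64(217.1))]
top11 red []
top11 blue [(np.float64(584.7), np.float64(81.2)), (np.float64(291.2), np.float64(200.9)), (np.float64(384.8), np.float64(222.8))]
side0 red [(np.float64(453.5), np.float64(110.9)), (np.float64(298.7), np.float64(158.5)), (np.float64(360.6), np.float64(415.8))]
side0 blue [(np.float64(455.0), np.float64(93.5)), (np.float64(227.4), np.float64(114.8)), (np.float64(304.7), np.float64(186.5)), (np.float64(264.1), np.float64(259.0))]
side11 red [(np.float64(298.6), np.float64(158.6)), (np.float64(360.1), np.float64(415.7))]
side11 blue [(np.float64(227.5), np.float64(114.7)), (np.float64(476.9), np.float64(95.1)), (np.float64(305.1), np.float64(187.4)), (np.float64(264.2), np.float64(259.0))]
```

Gate at 76°, nose at 160 mm (bar down), loose items unmoved, robot clear.

```bash
python3 -c "
from plant import ctrl
print(ctrl.sign_off())"
```

```text
the job is handed in; nothing more can be done
None
```

The gate is open at about 76°, past the 65° asked for, and the latch bar has dropped back level. I handed the job in at about 18 s of the 64 s allowed.

- **Lifting the bar:** I straddled the fin and pressed the plate down in steps of 0.5 to 1 mm. The plate force rose from about 3 N to 7 N when the nose met the keeper roof, after about 15 mm of plate travel. I then backed off about 1.3 mm, so the nose was between lip and roof.
- **Swinging the gate:** I followed an arc about the hinge with the bar held up. Vertical force read 3–5 N and sideways force stayed under about 3 N. The top view at about 12° showed the nose free of the keeper.
- **Letting go:** I raised the tool straight up and moved it clear, with the wrist force back to about zero.

**Last checks**
- **Gate:** the gate angle from the plate and from the nose agreed, at 76.3° and 76.2°.
- **Bar:** two views put the nose at 160 mm above the table, its rest height.
- **Loose items:** the spool, bottle cap and blue bracket are within about 0.5 px of where they started. The arm hid the bottle in the last top view, so it was checked from the side only.

No check failed. The only disagreement was about 3 mm between the top and wrist cameras on where the plate was. I placed the fingers using the wrist view of the fin between them.

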